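Set the length stop of the stretcher-bar saw

ROBOT

A 6-joint arm with a two-finger parallel gripper is mounted at the origin on the work surface. World frame = base frame: x ahead of the robot, y to its left, z up, the work surface at z = 0. Lengths are in mm, angles in rad, forces in N, time in s.
With the tool pointing down it reaches from about 350 to 875 mm from the base axis. Payload 4.2 kg.
Tool frame: the origin (TCP) lies midway between the tips of the shut fingers; the grasp point (between the pads) lies 19 mm behind it; z points along the fingers, y is the line along which they close (so a half turn about z gives the same grasp; the last joint's range is limited). The gripper opens to 85 mm and grips with 20 to 120 N. Pads are 22 mm wide; open, the fingers measure 114 mm over their backs; the gripper's body (76 mm by 85 mm) begins 54 mm behind the grasp point. The pads swing forward as they close: fully open they stand 13 mm farther back than shut.
Start: joints at [1.433, 0.385, 0.008, 0, -1.194, -0.259], TCP at [241.51, 576.431, 231.312] pointing down, gripper open.
Joint ranges: [-3.14, 3.14], [-1.21, 2.06], [-1.07, 1.41], [-3.16, 2.05], [-2.99, -0.16], [-3.1, 3.1]. Speed limits (rad/s): [2.79, 2.79, 3.14, 3.14, 3.14, 3.14].

INTERFACE

Orientations are given as a unit quaternion [w, x, y, z].
In Python, from plant import manip gives the robot as it stands.
- The arm moves only by the tool carry_out, never from a script. Its argument "plan" is a list of rows, each an object with "linear": the shift along the tool's x, y, z in cm, a list of three; "roll": the turn about the tool's z in degrees. A call has 1 to 8 rows; each row is the pose to reach, as a shift and turn from the pose commanded when the call began, along the tool's axes at that moment; what a row does not reach only later rows make up. A row lasts 1/8 s, in which the tool goes at most 62.5 mm and 10.7 degrees, less where a joint would pass 70% of its speed; a pose out of reach is approached as far as the arm can. A call with a gripper value outside its range is refused whole. "fingers" is the finger opening in cm, from 0 to 8.54, set as the call begins (left out, the last holds). The fingers move at their own pace and stop on an object; "grip_force" is the grip in N (left out, the last holds). Time passes only in rows, so rows that repeat a pose let the fingers close. It gives the time, the measured TCP pose, the force, the opening and the grip force at its end, in the units of the state.
- manip.get_state(): the state, without advancing time (a new reading comes with each control period).
- manip.snapshot(name): name is "scene" or "top"; returns the picture (480x640x3 uint8, red, green, blue); there is no depth.
- manip.get_calibration(name): a dict with "K" (3x3 intrinsics, pixels), "rvec" (rotation vector, rad) and "tvec" (3), from world to camera coordinates, as OpenCV has them. Camera axes: x right, y down, z forward; pixel columns grow to the right and rows downward; lengths in mm; the calibration is good to about 2 mm. A picture is of the moment at which its call begins. get_calibration takes no time and is no camera call.
- manip.close_job(): hands the job in; it is judged then, once.
The state is a dict: "time": time; "qpos": joint angles; "qd": joint speeds; "tau": joint torques, N m; "position": TCP position; "orientation": TCP orientation; "force": force on the tool from outside, world axes, zero at the start; "moment": the same for the moment, N m; "width": finger opening in mm; "finger_force": force on a finger pad.
Only numpy, scipy, OpenCV 4.12 (cv2) and the standard library are available. Lean on these libraries where they do the work, as an engineer would, in place of code of your own. Each camera call takes 0.05 s, during which the arm holds its last target. There are 200 camera calls.

TASK

On the mitre saw's rail, free the length stop: turn its T-handled locking pin clockwise until it stops with the bar square across the rail, lift the pin out and put it down in the metal tray. Then take the stop by its round knob and slide it towards the saw until you feel its spring ball drop into the notch of the steel block clamped on the rail. Do not run on past the notch; keep hold of the knob with the stop in the notch, and finish like that, still holding, so that I can lock it there; leave the other things on the bench alone.

Things in the scene. Friction and masses are not known exactly. Their poses are not given: they have to be found in the camera images.
- saw: Machine fixed to the bench: plywood base, 40 x 40 mm aluminium rail on it (y -60 to 455 mm, top 58 mm above the bench), hand mitre saw at the rail's left end, nearest part at x 130, y 400 mm, 120 mm up. Origin at bench level under the rail's centre line, below the pin's hole. y runs along the rail to the saw, x across it away from the robot, z up.
- stop: Length stop: aluminium carriage, 60 mm wide, y -30 to 108 mm, top 12 mm above the rail top, 0.6 kg. Slides only along the rail (1.5 N friction; at the start locked by the pin). Origin on the pin's axis at rail-top height, axes as the saw's. Pin housing 48 x 48 mm at y 0, top 32 mm above the rail, slot across the rail; grip knob at y 90; ball plunger bracket at y 45, 60 mm out on the far (+x) side.
- stop_grip (a point): Middle of the stop's round black grip knob: 28 to 30 mm diameter from 25 to 52 mm above the rail top, on a thinner stem. This point is 98 mm above the bench; the carriage's top below it is 70 mm above the bench.
- stop_index (a point): Centre of the stop's 10 mm spring ball, rest position. In the notch when level with notch along the rail. About 12 mm before that the ball meets the first ridge: 5 to 9 N resistance along the rail. Past its crest (6 mm before) the ball pulls the stop into the notch by itself; any further push either way meets the same resistance again.
- notch: Dark steel block 46 mm long, 12 mm thick, 22 mm high, clamped to the far (+x) face of the rail, 31 to 53 mm above the bench, somewhere 85 to 175 mm of travel from the stop's start. Two upright ridges 12 mm apart stand in its middle, the notch between them. Origin on the rail's face at the notch's centre along the rail, axes as the saw's.
- pin: Loose steel locking pin, 110 g, 84 mm long: 10 mm stem, 28 mm cross lug, black T-bar on top. Origin at the stem's tip, z up, x along T-bar and lug. Starts in the stop, its x 60 to 80 deg anticlockwise (from above) of the saw's x. Turn it clockwise to its stop, bar parallel to the saw's x (+-8 deg play); only within 12 deg of that does it lift out. Its tip must rise 48 mm to be clear.
- pin_grip (a point): Middle of the pin's T-bar: 52 mm long (pin's x), 13 mm wide, 16 mm high, 76 mm above the pin's tip; 118 mm above the bench at the start. The housing under it ends 90 mm above the bench.
- tray: Open steel tray, loose, on the bench to the right of the machine: 210 x 150 mm (its x, y), 26 mm high, floor 4 mm thick. Origin at the centre of its underside. The pin may stand or fall over in it: let it go with the tip a few mm above the middle of the floor.
- glue: White glue bottle, 52 mm diameter, 110 mm high, origin under its centre. Bystander.
- block: Plaster block, 70 x 110 x 50 mm, origin under its centre. Bystander.
- cup: Blue paint cup, 72 mm wide at the rim, 65 mm high, origin under its centre. Bystander.
Mind the look-alikes: they are no part of the job. What is shaped like the pin but green is not meant.

How it is judged (in metres and radians):
On the way, in this order (a step that is already met when the one before it is completed fails the run):
1. the pin is turned free and lifted clear of the stop (height (world z) of pin above 0.095 m and contact force between the fingers and pin above 1 N), for 0.1 s.
2. the pin is in the tray, let go and at rest (x of pin in the frame of tray between -0.115 and 0.115 m and y of pin in the frame of tray between -0.085 and 0.085 m and x of pin_grip in the frame of tray between -0.115 and 0.115 m and y of pin_grip in the frame of tray between -0.085 and 0.085 m and height (world z) of pin below 0.04 m and height (world z) of pin_grip below 0.1 m and linear speed of pin below 0.02 m/s and contact force between pin and tray above 0.2 N and contact force between the fingers and pin below 0.1 N), for 0.2 s.
3. the stop sits in the notch, its knob held (y of stop_index in the frame of notch between -0.0025 and 0.0025 m and linear speed of stop below 0.01 m/s and contact force between the fingers and stop above 2 N), for 0.3 s.
At the end, for the whole second after the job is handed in: The stop's ball sits in the notch (within 2.5 mm of its centre along the rail), the stop is still and its knob is held by the fingers (more than 2 N), and the pin is in the tray, standing or lying, at rest and let go. The program ends while holding (all of step 2 and all of step 3); the arm keeps its last pose, push and grip.
It fails at once if the stop is run more than 12 mm past the notch (y of stop_index in the frame of notch above 0.012 m).
It fails at once if a bystander is pushed or knocked over (distance of any of glue, block, cup from where it was at the start of the episode above 0.03 m or angle between glue's own z axis and vertical above 0.4 rad).
It also fails if it takes over 72 s, if anything falls off the work surface, if the arm or the gripper's body presses on something with over 40 N, if the wrist force passes 120 N, or if a joint passes its speed limit or range.

## Working session

There is one attempt and no reset: what is moved stays moved. The work goes in short steps, Python scripts to look and compute and a tool call to move; the robot and the scene stay as the last step left them, time stands still between calls to the robot, and variables do not carry over. Pictures are saved under pics/ and viewed, at most 10 in all, crops included, and the job is handed in when it is done.

Besides the shell and the picture viewer there is one more tool, called after "Emit:" as name([rows], argument=value, ...), one row to a line, values as JSON. carry_out: Moves the arm, as the interface text tells. Its arguments: {"type":"object","properties":{"plan":{"type":"array","items":{"type":"object","properties":{"linear":{"type":"array","items":{"type":"number"}},"roll":{"type":"number"}}}},"fingers":{"type":"number"},"grip_force":{"type":"number"}},"required":["plan"]}

```bash
mkdir -p pics; ls
python3 - <<'E'
from plant import manip
import cv2,numpy as np
s=manip.get_state();print(s)
for n in("scene","top"):
    cv2.imwrite(f"pics/{n}0.png",manip.snapshot(n)[:,:,::-1]);c=manip.get_calibration(n)
    R=cv2.Rodrigues(np.array(c["rvec"],float))[0];print(n,c["K"],(-R.T@np.array(c["tvec"]).ravel()).round(),R.round(2))
E
```

```text
pics
{'time': 0.0, 'qpos': array([ 1.43262904e+00,  3.85539145e-01,  6.61809981e-03, -5.18100649e-04,
       -1.19399012e+00, -2.58619676e-01]), 'qd': array([-4.67063552e-04, -1.09818802e-03, -2.05208077e-04,  1.20923505e-03,
        2.46598534e-03, -9.81109047e-05]), 'tau': array([-9.46954460e-04, -3.92288840e+01,  1.88403922e+01,  4.18649286e+00,
       -4.63301971e-03,  1.03801221e-05]), 'position': array([241.27526317, 575.91273818, 230.22623313]), 'orientation': array([ 1.06999358e-03,  9.80365061e-01, -1.97188162e-01, -1.76693264e-04]), 'force': array([-0.35319021, -0.61191593, -0.52271302]), 'moment': array([-0.03052172, -0.02219722,  0.02128591]), 'finger_force': 0.0, 'width': 85.2785039793106}
scene [[535.51440786   0.         323.2289551 ]
 [  0.         535.51440786 233.87445471]
 [  0.           0.           1.        ]] [1215.  -76.  860.] [[-0.12  0.99  0.02]
 [ 0.79  0.11 -0.61]
 [-0.61 -0.06 -0.79]]
top [[443.9439392    0.         330.18992763]
 [  0.         443.9439392  245.49473717]
 [  0.           0.           1.        ]] [ 490. -163.  961.] [[-0.   -1.   -0.02]
 [-0.99  0.01 -0.17]
 [ 0.17  0.02 -0.99]]
```

View pics/scene0.png

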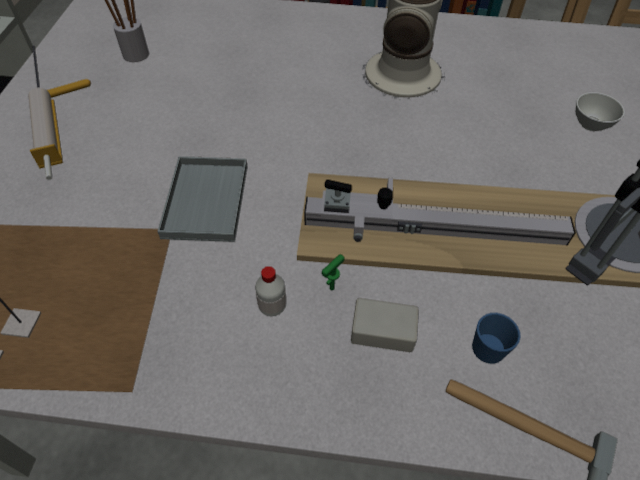

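View pics/top0.png

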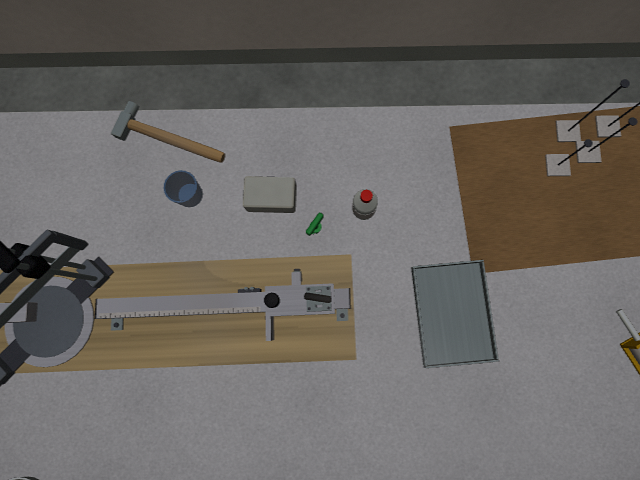

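The black T-bar at scene (338,185) / top (318,297) sits in the stop's housing. The similar one at scene (333,270) / top (315,224) is green and lies loose on the bench, so the black one is the pin. The knob is at top (272,300), the notch block at top (250,290) and the tray at top (455,314). I'll confirm with an enlarged crop.

```bash
cat > h.py <<'E'
import cv2,numpy as np
from plant import manip
def cam(n):
    c=manip.get_calibration(n);K=np.array(c["K"],float);R=cv2.Rodrigues(np.array(c["rvec"],float))[0];t=np.array(c["tvec"],float).ravel();return K,R,t
def ray(n,p):
    K,R,t=cam(n);return -R.T@t,R.T@np.linalg.inv(K)@np.array([p[0],p[1],1.])
def onz(n,p,z):
    C,d=ray(n,p);return C+d*(z-C[2])/d[2]
def tri(p,q):
    A,a=ray("scene",p);B,b=ray("top",q);s=np.linalg.lstsq(np.c_[a,-b],B-A,rcond=None)[0];P,Q=A+a*s[0],B+b*s[1];return (P+Q)/2,np.linalg.norm(P-Q)
E
python3 - <<'E'
import cv2,numpy as np
a=cv2.imread("pics/top0.png")[250:350,225:365];b=cv2.imread("pics/scene0.png")[165:250,295:435]
a=cv2.resize(a,None,fx=5,fy=5,interpolation=cv2.INTER_CUBIC)[:,:];b=cv2.resize(b,None,fx=5,fy=5,interpolation=cv2.INTER_CUBIC)
cv2.imwrite("pics/c1.png",np.clip(a*1.5,0,255));cv2.imwrite("pics/c2.png",np.clip(b*1.5,0,255))
E
```

```text
[ WARN:0@0.034] global loadsave.cpp:1063 imwrite_ Unsupported depth image for selected encoder is fallbacked to CV_8U.
```

View pics/c1.png

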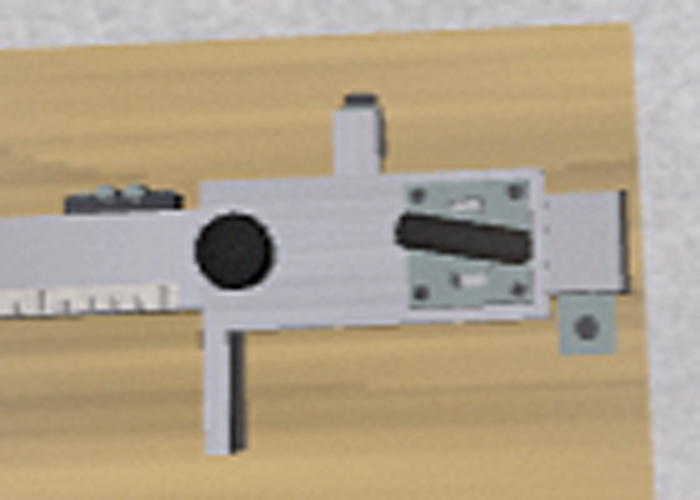

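View pics/c2.png

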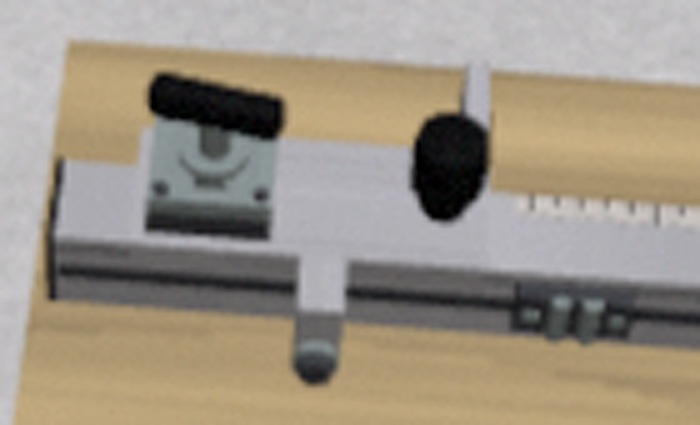

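The crops confirm it. The black T-bar is on the housing at top (318,297). The round knob is at (271,300), and the two ridges of the notch are around top (249,288) and scene (410,228). The ball plunger is at scene (358,237).

Run:
```python
from h import *
import numpy as np
T=lambda x,y:(225+(x+.5)/5-.5,250+(y+.5)/5-.5)
S=lambda x,y:(295+(x+.5)/5-.5,165+(y+.5)/5-.5)
im=cv2.imread("pics/top0.png");g=im.max(2)
# bar/knob masks
for nm,(x0,x1,y0,y1),z in(("bar",(303,333,289,306),122),("knob",(262,282,289,311),110)):
    m=(g[y0:y1,x0:x1]<48).astype(np.uint8);n,l,st,ce=cv2.connectedComponentsWithStats(m);k=1+st[1:,4].argmax()
    c=ce[k]+[x0,y0];print(nm,st[k,4],c,onz("top",c,z).round(1))
for nm,a,b,z in(("bar ends",(404,231),(524,246),122),("carr far",(203,183),(541,170),70),("carr near",(245,330),(543,315),70),("rail far",(0,215),(195,211),58),("rail near",(0,317),(200,309),58)):
    A,B=onz("top",T(*a),z),onz("top",T(*b),z);d=A-B;print(nm,A.round(1),B.round(1),"ang of +y dir",np.degrees(np.arctan2(-d[0],d[1])).round(1),np.linalg.norm(d).round(1))
print("notch top",onz("top",T(121,190),53).round(1),"scene",onz("scene",S(577,300),53).round(1), tri(S(577,300),T(121,190)))
print("housing",onz("top",T(473,244),90).round(1))
print("bar tri",tri(S(217,104),T(464,238)),"knob tri",tri(S(452,140),T(234,251)))
print("bracket top",onz("top",T(356,140),70).round(1),"ball scene", onz("scene",S(315,345),50).round(1))
tr=[(412,268),(484,262),(497,360),(424,367)]
P=np.array([onz("top",p,26) for p in tr]);print("tray",P.round(),P.mean(0))
print(manip.get_state()["orientation"])
```

```text
bar 181 [317.32596685 297.32596685] [ 533.5 -119.8  122. ]
knob 180 [271.28888889 299.93333333] [529.7 -31.1 110. ]
bar ends [536.5 -97.3 122. ] [ 530.7 -142.5  122. ] ang of +y dir -7.4 45.6
carr far [559.1 -12.1  70. ] [ 563.5 -148.2   70. ] ang of +y dir 1.8 136.2
carr near [500.6 -30.   70. ] [ 505.9 -148.6   70. ] ang of +y dir 2.6 118.7
rail far [547.5  72.8  58. ] [548.7  -7.   58. ] ang of +y dir 0.8 79.8
rail near [506.4  71.3  58. ] [509.2  -9.8  58. ] ang of +y dir 2.0 81.2
notch top [557.8  24.5  53. ] scene [553.6  24.8  53. ] (array([557.42004057,  23.91180008,  57.54425299]), np.float64(0.6259713325949462))
housing [ 533.1 -121.8   90. ]
bar tri (array([ 533.79557604, -119.89978985,  121.57428066]), np.float64(0.0017895285021141535)) knob tri (array([529.91410921, -31.18033181, 110.63725764]), np.float64(0.3864655362048525))
bracket top [576.  -73.6  70. ] ball scene [586.8 -73.9  50. ]
tray [[ 599. -315.   26.]
 [ 611. -466.   26.]
 [ 410. -480.   26.]
 [ 396. -332.   26.]] [ 503.94490211 -398.23138077   26.        ]
[ 9.83221141e-04  9.80367828e-01 -1.97174893e-01 -1.26866165e-04]
```

Emit:
carry_out([
  {"linear":[1.1,9,-4]},
  {"linear":[2.1,18.2,-7]},
  {"linear":[2.1,18.2,-7]},
  {"linear":[2.1,18.2,-7]},
  {"linear":[2.1,18.2,-7]},
])

```text
$.plan[0]: bad value
```

```bash
cat >> h.py <<'E'
def yaw(s):
    w,x,y,z=s["orientation"];return np.degrees(np.arctan2(2*(x*y+w*z),1-2*(y*y+z*z)))
def go(x,y,z,yw=None):
    s=manip.get_state();a=yaw(s);t=np.radians(a);d=np.array([x,y,z])-s["position"]
    print("at",s["position"].round(1),"yaw",a.round(1),"j",s["qpos"].round(2),"F",s["force"].round(1),"w",s["width"].round(1),"ff",np.round(s["finger_force"],1),"t",s["time"])
    l=[d[0]*np.cos(t)+d[1]*np.sin(t),d[0]*np.sin(t)-d[1]*np.cos(t),-d[2]]
    print("linear cm",np.round(np.array(l)/10,2),"roll",None if yw is None else round((a-yw+180)%360-180,1))
E
python3 -c "from h import *;go(533.7,-120.3,190,-97.3)"
```

```text
Traceback (most recent call last):
  File "h.py", line 15, in go
    print("at",s["position"].round(1),"yaw",a.round(1),"j",s["qpos"].round(2),"F",s["force"].round(1),"w",s["width"].round(1),"ff",np.round(s["finger_force"],1),"t",s["time"])
                                                                                                          ^^^^^^^^^^^^^^^^
AttributeError: 'float' object has no attribute 'round'
```

Roll seems to be required.

Emit:
carry_out([
  {"linear":[1.1,5,-3],"roll":0},
  {"linear":[2.1,10,-6],"roll":0},
  {"linear":[2.1,15,-7],"roll":0},
  {"linear":[2.1,18.2,-7],"roll":0},
  {"linear":[2.1,18.2,-7],"roll":0},
])

```text
time: 0.72
position: [190.0, 398.6, 301.9]
orientation: [-0.001, 0.98, -0.197, -0.0]
force: [0.7, -0.4, 0.2]
width: 85.7
finger_force: 0.0
```

```bash
sed -i 's/s\["width"\].round(1)/round(float(s["width"]),1)/' h.py
python3 -c "from h import *;go(533.7,-120.3,190,-97.3)"
```

```text
at [190.  398.6 301.9] yaw -22.7 j [ 1.5   0.02 -0.29 -0.   -1.27 -0.32] F [ 0.7 -0.4  0.2] w 85.7 ff 0.0 t 0.725
linear cm [51.74 34.61 11.19] roll 74.6
```

Emit:
carry_out([
  {"linear":[5,3.4,0],"roll":9},
  {"linear":[10,6.7,0],"roll":18},
  {"linear":[15,10,0],"roll":28},
  {"linear":[20,13.4,0],"roll":37},
  {"linear":[25,16.7,1],"roll":47},
  {"linear":[30,20,2],"roll":56},
  {"linear":[35,23.4,4],"roll":66},
  {"linear":[40,26.8,6],"roll":74.6},
], fingers=6)

```text
time: 1.72
position: [456.4, -1.2, 241.2]
orientation: [0.0, -0.658, 0.753, -0.0]
force: [1.4, 0.5, -0.7]
width: 60.3
finger_force: 0.0
```

```bash
python3 -c "from h import *;go(533.7,-120.3,190,-97.3)"
```

```text
at [456.4  -1.2 241.2] yaw -97.6 j [ 0.36  0.09 -0.37  0.   -1.12 -0.49] F [ 1.4  0.5 -0.7] w 60.3 ff 0.0 t 1.725
linear cm [10.78 -9.24  5.12] roll -0.3
```

Emit:
carry_out([
  {"linear":[5.4,-4.6,2.5],"roll":0},
  {"linear":[8,-7,4],"roll":0},
  {"linear":[10.8,-9.2,5.1],"roll":0},
  {"linear":[10.8,-9.2,5.1],"roll":0},
  {"linear":[10.8,-9.2,5.1],"roll":0},
])

```text
time: 2.35
position: [532.3, -118.2, 190.5]
orientation: [-0.0, -0.66, 0.751, 0.0]
force: [0.4, -0.9, 0.8]
width: 60.0
finger_force: 0.0
```

Run:
```python
from h import *
go(533.7,-120.3,100,-97.3)
a=manip.snapshot("top")[230:350,240:400,::-1];b=manip.snapshot("scene")[110:230,260:420,::-1]
cv2.imwrite("pics/hov.png",cv2.resize(np.vstack([a,b]),None,fx=2.5*2*0.99/2*2/2,fy=2.4,interpolation=cv2.INTER_CUBIC))
```

```text
at [ 532.3 -118.2  190.5] yaw -97.4 j [ 0.08  0.28 -0.25 -0.   -1.04 -0.21] F [ 0.4 -0.9  0.8] w 60.0 ff 0.0 t 2.35
linear cm [ 0.19 -0.17  9.05] roll -0.1
```

View pics/hov.png

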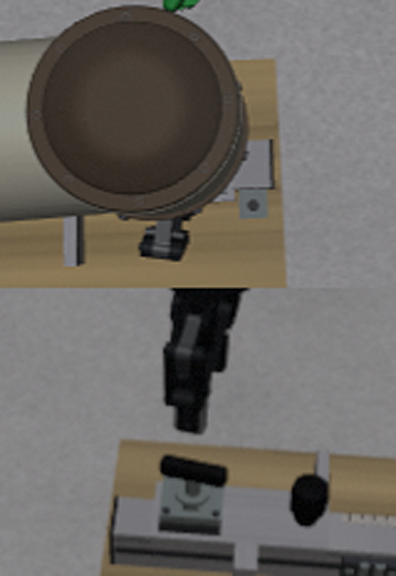

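The gripper hangs over the bar with its closing line across it. The upper half is the top view and the lower half is the scene view, with the fingertip at crop (190,430) above the bar at (195,470). Next I descend and close.

Emit:
carry_out([
  {"linear":[0.2,-0.2,4],"roll":0},
  {"linear":[0.2,-0.2,7.5],"roll":0},
  {"linear":[0.2,-0.2,8.8],"roll":0},
  {"linear":[0.2,-0.2,8.9],"roll":0},
  {"linear":[0.2,-0.2,8.9],"roll":0},
])

```text
time: 3.08
position: [535.0, -120.3, 103.6]
orientation: [0.001, -0.661, 0.751, -0.001]
force: [0.0, 0.1, -0.3]
width: 60.2
finger_force: 0.0
```

Emit:
carry_out([
  {"linear":[0,0,0],"roll":0},
  {"linear":[0,0,0],"roll":0},
  {"linear":[0,0,0],"roll":0},
  {"linear":[0,0,0],"roll":0},
  {"linear":[0,0,0],"roll":0},
  {"linear":[0,0,0],"roll":0},
], fingers=0, grip_force=40)

```text
time: 3.82
position: [534.1, -120.6, 102.5]
orientation: [0.0, -0.66, 0.751, -0.0]
force: [-0.3, 0.2, 4.9]
width: 12.4
finger_force: 42.6
```

```bash
python3 -c "from h import *;go(533.7,-120.3,100,-177);print(manip.get_state()['moment'])"
```

```text
at [ 534.1 -120.6  102.5] yaw -97.3 j [ 0.07  0.38 -0.35  0.   -0.83 -0.2 ] F [-0.3  0.2  4.9] w 12.4 ff 42.6 t 3.825
linear cm [-0.02  0.04  0.25] roll 79.7
[ 0.12343075  0.30983702 -0.01638626]
```

Emit:
carry_out([
  {"linear":[0,0,0],"roll":9},
  {"linear":[0,0,0],"roll":18},
  {"linear":[0,0,0],"roll":27},
  {"linear":[0,0,0],"roll":36},
  {"linear":[0,0,0],"roll":45},
  {"linear":[0,0,0],"roll":53},
  {"linear":[0,0,0],"roll":61},
  {"linear":[0,0,0],"roll":68},
])

```text
time: 4.82
position: [534.6, -120.3, 102.6]
orientation: [0.001, -0.126, 0.992, -0.0]
force: [-0.8, 1.6, 5.4]
width: 12.1
finger_force: 42.8
```

```bash
python3 -c "from h import *;go(533.7,-120.3,100,-177.8);print(manip.get_state()['moment'])"
```

```text
at [ 534.6 -120.3  102.6] yaw -165.5 j [ 0.07  0.38 -0.35  0.   -0.83 -1.39] F [-0.8  1.6  5.4] w 12.1 ff 42.8 t 4.825
linear cm [0.08 0.02 0.26] roll 12.3
[0.36867783 0.19832772 0.02027799]
```

Emit:
carry_out([
  {"linear":[0,0,0],"roll":4},
  {"linear":[0,0,0],"roll":8},
  {"linear":[0,0,0],"roll":12},
  {"linear":[0,0,0],"roll":12},
  {"linear":[0,0,0],"roll":12},
])

```text
time: 5.45
position: [534.3, -120.3, 102.6]
orientation: [0.001, -0.024, 1.0, 0.0]
force: [-1.1, 1.4, 5.1]
width: 12.4
finger_force: 42.8
```

```bash
python3 -c "from h import *;go(533.7,-120.3,100,-177.8);print(manip.get_state()['moment'])"
```

```text
at [ 534.3 -120.3  102.6] yaw -177.3 j [ 0.07  0.38 -0.35  0.   -0.83 -1.6 ] F [-1.1  1.4  5.1] w 12.4 ff 42.8 t 5.45
linear cm [0.06 0.01 0.26] roll 0.5
[0.4156035  0.2963267  0.05501208]
```

Emit:
carry_out([
  {"linear":[0,0,0],"roll":3},
  {"linear":[0,0,0],"roll":6},
  {"linear":[0,0,0],"roll":8},
  {"linear":[0,0,0],"roll":8},
])

```text
time: 5.95
position: [534.1, -120.9, 102.6]
orientation: [0.0, 0.046, 0.999, -0.0]
force: [-1.1, -0.3, 4.9]
width: 12.7
finger_force: 42.6
```

```bash
python3 -c "from h import *;go(533.7,-120.3,100,-177.8);print(manip.get_state()['moment'])"
```

```text
at [ 534.1 -120.9  102.6] yaw 174.7 j [ 0.07  0.38 -0.35  0.   -0.83 -1.74] F [-1.1 -0.3  4.9] w 12.7 ff 42.6 t 5.95
linear cm [0.05 0.05 0.26] roll -7.5
[-0.28009542  0.38807286  0.06806359]
```

I'm past square and touching the stop, so I'll go back to square and lift.

Emit:
carry_out([
  {"linear":[0,0,0],"roll":-4},
  {"linear":[0,0,0],"roll":-7},
  {"linear":[0,0,0],"roll":-7},
  {"linear":[0,0,-0.7],"roll":-7},
  {"linear":[0,0,-1.4],"roll":-7},
  {"linear":[0,0,-2],"roll":-7},
  {"linear":[0,0,-2],"roll":-7},
])

```text
time: 6.82
position: [534.1, -120.5, 122.6]
orientation: [0.001, -0.015, 1.0, 0.0]
force: [-0.9, -1.0, -1.3]
width: 11.9
finger_force: 41.9
```

```bash
python3 -c "from h import *;go(533.7,-120.3,100,-177.8);print(manip.get_state()['moment'])"
```

```text
at [ 534.1 -120.5  122.6] yaw -178.3 j [ 0.07  0.36 -0.33  0.   -0.88 -1.62] F [-0.9 -1.  -1.3] w 11.9 ff 41.9 t 6.825
linear cm [0.04 0.02 2.26] roll -0.5
[-0.28646914  0.04884061 -0.01847567]
```

Emit:
carry_out([
  {"linear":[0,0,-2],"roll":0},
  {"linear":[0,0,-4],"roll":0},
  {"linear":[0,0,-6],"roll":0},
  {"linear":[0,0,-7.5],"roll":0},
  {"linear":[0,0,-7.5],"roll":0},
  {"linear":[0,0,-7.5],"roll":0},
])

```text
time: 7.58
position: [533.3, -120.4, 196.2]
orientation: [-0.001, -0.014, 1.0, 0.0]
force: [-0.6, -0.2, -0.2]
width: 12.1
finger_force: 41.9
```

Run:
```python
from h import *
go(504,-398,198,-91)
a=manip.snapshot("scene")[90:240,250:450,::-1]
cv2.imwrite("pics/lift.png",cv2.resize(a,None,fx=3,fy=3,interpolation=cv2.INTER_CUBIC))
```

```text
at [ 533.3 -120.4  196.2] yaw -178.4 j [ 0.07  0.28 -0.24 -0.   -1.05 -1.62] F [-0.6 -0.2 -0.2] w 12.1 ff 41.9 t 7.575
linear cm [  3.72 -27.66  -0.18] roll -87.4
```

View pics/lift.png

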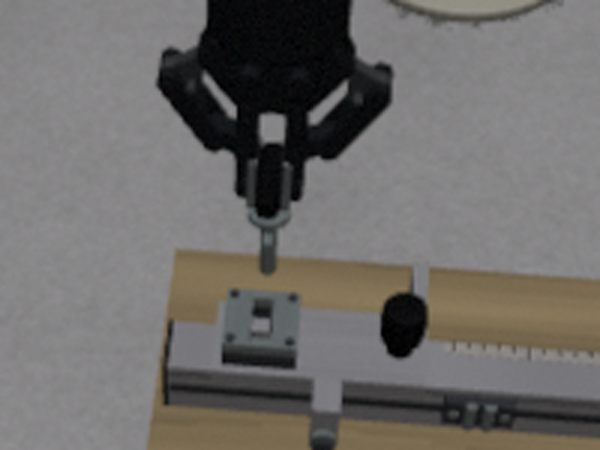

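The pin hangs clear in the gripper at crop (268,200) and the slot in the housing is empty, so I carry it to the tray.

Emit:
carry_out([
  {"linear":[0.4,-3.5,0],"roll":-10},
  {"linear":[0.9,-7,0],"roll":-20},
  {"linear":[1.4,-11,0],"roll":-31},
  {"linear":[1.9,-15,0],"roll":-42},
  {"linear":[2.4,-19,0],"roll":-53},
  {"linear":[3,-23,0],"roll":-64},
  {"linear":[3.4,-26,0],"roll":-75},
  {"linear":[3.7,-27.7,0],"roll":-85},
])

```text
time: 8.62
position: [504.1, -399.8, 195.4]
orientation: [-0.0, -0.684, 0.729, 0.001]
force: [0.8, -0.0, -0.8]
width: 12.1
finger_force: 41.9
```

Emit:
carry_out([
  {"linear":[0,0,4],"roll":0},
  {"linear":[0,0,8],"roll":0},
  {"linear":[0,0,10],"roll":0},
  {"linear":[0,0,11.5],"roll":0},
  {"linear":[0,0,12],"roll":0},
  {"linear":[0,0,12],"roll":0},
])

```text
time: 9.38
position: [505.2, -398.6, 77.2]
orientation: [-0.0, -0.683, 0.731, -0.0]
force: [0.4, 0.4, 0.1]
width: 12.2
finger_force: 41.8
```

```bash
python3 -c "from h import *;go(504,-398,70,-91)"
```

```text
at [ 505.2 -398.6   77.2] yaw -93.9 j [-0.42  0.55 -0.13  0.   -0.89  0.35] F [0.4 0.4 0.1] w 12.2 ff 41.8 t 9.375
linear cm [-0.05  0.12  0.72] roll -2.9
```

Emit:
carry_out([
  {"linear":[0,0,0.5],"roll":0},
  {"linear":[0,0,0.8],"roll":0},
  {"linear":[0,0,0.8],"roll":0},
  {"linear":[0,0,0.8],"roll":0},
])

```text
time: 9.88
position: [505.0, -398.6, 69.3]
orientation: [0.0, -0.683, 0.731, -0.0]
force: [-0.2, -0.6, -1.3]
width: 12.1
finger_force: 41.9
```

Emit:
carry_out([
  {"linear":[0,0,0],"roll":0},
  {"linear":[0,0,0],"roll":0},
  {"linear":[0,0,0],"roll":0},
  {"linear":[0,0,0],"roll":0},
  {"linear":[0,0,-2],"roll":0},
  {"linear":[0,0,-6],"roll":0},
  {"linear":[0,0,-11],"roll":0},
  {"linear":[0,0,-13],"roll":0},
], fingers=6)

```text
time: 10.88
position: [506.1, -399.3, 203.1]
orientation: [0.001, -0.683, 0.73, -0.003]
force: [0.6, -0.2, -0.1]
width: 60.4
finger_force: 0.0
```

Run:
```python
from h import *
go(529.8,-31,200,-177.8)
a=manip.snapshot("scene")[100:260,130:450,::-1]
b=manip.snapshot("top")[240:380,225:505,::-1]
cv2.imwrite("pics/rel.png",np.vstack([cv2.resize(a,(600,300),interpolation=cv2.INTER_CUBIC),cv2.resize(b,(600,300),interpolation=cv2.INTER_CUBIC)]))
```

```text
at [ 506.1 -399.3  203.1] yaw -93.9 j [-0.42  0.43  0.01  0.   -1.14  0.35] F [ 0.6 -0.2 -0.1] w 60.4 ff 0.0 t 10.875
linear cm [-36.91   0.11   0.31] roll 83.9
```

View pics/rel.png

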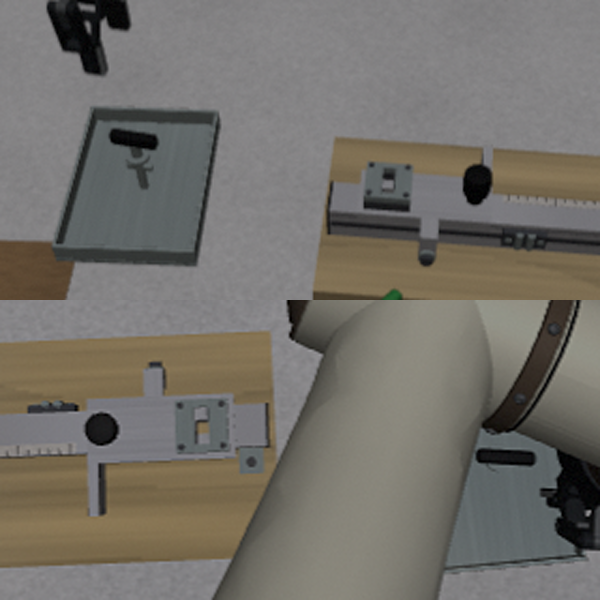

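The pin is in the tray, with its bar at crop (133,138) and its stem inside the rim. The stop is where it was, so I go to the knob.

Emit:
carry_out([
  {"linear":[-4,0,0],"roll":10},
  {"linear":[-9,0,0],"roll":20.5},
  {"linear":[-14,0,0],"roll":31},
  {"linear":[-19,0,0],"roll":41.5},
  {"linear":[-24,0,0],"roll":52},
  {"linear":[-29,0,0],"roll":62.5},
  {"linear":[-34,0,0],"roll":73},
  {"linear":[-37,0,0],"roll":83.5},
], fingers=6)

```text
time: 11.98
position: [529.1, -27.4, 197.5]
orientation: [-0.001, -0.023, 1.0, -0.0]
force: [1.2, -0.2, -0.5]
width: 59.7
finger_force: 0.0
```

Emit:
carry_out([
  {"linear":[0,0,3],"roll":0},
  {"linear":[0,0,5],"roll":0},
  {"linear":[0,0,5],"roll":0},
  {"linear":[0,0,5],"roll":0},
])

```text
time: 12.48
position: [530.2, -29.5, 149.2]
orientation: [0.0, -0.025, 1.0, -0.0]
force: [1.0, -0.2, 0.0]
width: 60.0
finger_force: 0.0
```

```bash
python3 -c "from h import *;go(529.8,-31,81,-177.8)"
```

```text
at [530.2 -29.5 149.2] yaw -177.1 j [ 0.25  0.3  -0.34  0.   -0.93 -1.77] F [ 1.  -0.2  0. ] w 60.0 ff 0.0 t 12.475
linear cm [ 0.04 -0.15  6.82] roll 0.7
```

Emit:
carry_out([
  {"linear":[0,-0.1,3],"roll":0.7},
  {"linear":[0,-0.1,5.5],"roll":0.7},
  {"linear":[0,-0.1,6.7],"roll":0.7},
  {"linear":[0,-0.1,6.7],"roll":0.7},
  {"linear":[0,-0.1,6.7],"roll":0.7},
])

```text
time: 13.1
position: [530.9, -30.2, 83.2]
orientation: [0.001, -0.019, 1.0, 0.0]
force: [1.0, 0.3, -0.6]
width: 60.0
finger_force: 0.0
```

Emit:
carry_out([
  {"linear":[0,0,0],"roll":0},
  {"linear":[0,0,0],"roll":0},
  {"linear":[0,0,0],"roll":0},
  {"linear":[0,0,0],"roll":0},
  {"linear":[0,0,0],"roll":0},
  {"linear":[0,0,0],"roll":0},
], fingers=0, grip_force=40)

```text
time: 13.85
position: [530.5, -30.3, 83.1]
orientation: [0.001, -0.019, 1.0, -0.0]
force: [-1.0, -0.6, 6.0]
width: 28.1
finger_force: 39.5
```

```bash
python3 -c "from h import *;go(529.8-3.6,-31+94,81,-177.8)"
```

```text
at [530.5 -30.3  83.1] yaw -177.8 j [ 0.25  0.39 -0.42  0.   -0.77 -1.78] F [-1.  -0.6  6. ] w 28.1 ff 39.5 t 13.85
linear cm [0.07 9.34 0.21] roll -0.0
```

Emit:
carry_out([
  {"linear":[0,0.6,0],"roll":0},
  {"linear":[0,1.5,0],"roll":0},
  {"linear":[0,2.5,0],"roll":0},
  {"linear":[0,3.5,0],"roll":0},
  {"linear":[0,4.5,0],"roll":0},
  {"linear":[0,5.5,0],"roll":0},
  {"linear":[0,6,0],"roll":0},
  {"linear":[0,6,0],"roll":0},
])

```text
time: 14.85
position: [528.3, 30.2, 83.1]
orientation: [0.001, -0.019, 1.0, 0.0]
force: [-1.4, 1.6, 5.7]
width: 28.0
finger_force: 39.6
```

Run:
```python
from h import *
go(529.8-3.6,-31+99,81,-177.8)
cv2.imwrite("pics/sl.png",cv2.resize(manip.snapshot("scene")[160:260,330:480,::-1],None,fx=5,fy=5,interpolation=cv2.INTER_CUBIC))
```

```text
at [528.3  30.2  83.1] yaw -177.8 j [ 0.36  0.38 -0.42  0.   -0.77 -1.9 ] F [-1.4  1.6  5.7] w 28.0 ff 39.6 t 14.85
linear cm [0.06 3.78 0.21] roll 0.0
```

View pics/sl.png

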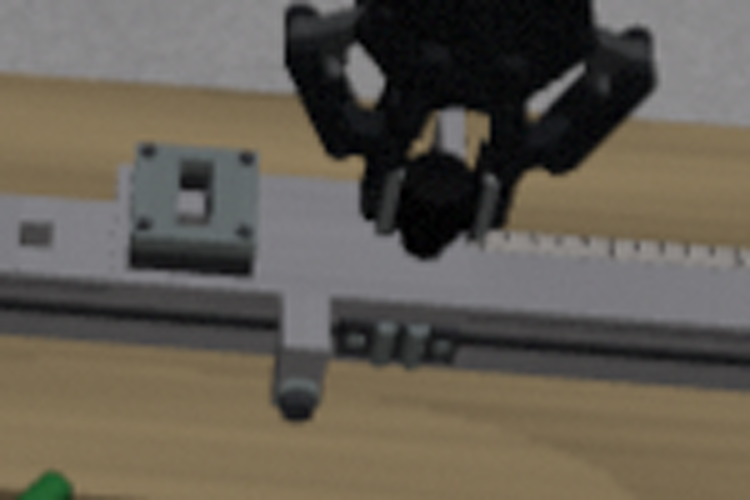

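The stop slides with the knob held. The bracket is at crop (305,380) and the ridges at (385,345) and (415,345). I'll approach, then feel for the ridge in small steps.

Emit:
carry_out([
  {"linear":[0,0.8,0],"roll":0},
  {"linear":[0,1.5,0],"roll":0},
  {"linear":[0,2.0,0],"roll":0},
  {"linear":[0,2.2,0],"roll":0},
  {"linear":[0,2.2,0],"roll":0},
  {"linear":[0,2.2,0],"roll":0},
])

```text
time: 15.65
position: [527.5, 51.8, 83.1]
orientation: [0.001, -0.019, 1.0, 0.0]
force: [-1.2, 0.9, 5.8]
width: 27.8
finger_force: 39.6
```

Emit:
carry_out([
  {"linear":[0,0.1,0],"roll":0},
  {"linear":[0,0.2,0],"roll":0},
  {"linear":[0,0.2,0],"roll":0},
])

```text
time: 16.02
position: [527.4, 53.5, 83.1]
orientation: [0.001, -0.019, 1.0, -0.0]
force: [-0.6, -0.5, 5.9]
width: 28.1
finger_force: 39.5
```

Emit:
carry_out([
  {"linear":[0,0.1,0],"roll":0},
  {"linear":[0,0.2,0],"roll":0},
  {"linear":[0,0.2,0],"roll":0},
])

```text
time: 16.4
position: [527.3, 55.5, 83.1]
orientation: [0.001, -0.019, 1.0, -0.0]
force: [-0.9, -1.0, 6.0]
width: 27.5
finger_force: 39.5
```

Emit:
carry_out([
  {"linear":[0,0.1,0],"roll":0},
  {"linear":[0,0.2,0],"roll":0},
  {"linear":[0,0.2,0],"roll":0},
])

```text
time: 16.77
position: [527.3, 57.4, 83.1]
orientation: [0.001, -0.019, 1.0, -0.0]
force: [-1.4, -2.4, 4.6]
width: 27.6
finger_force: 39.5
```

Emit:
carry_out([
  {"linear":[0,0.1,0],"roll":0},
  {"linear":[0,0.2,0],"roll":0},
  {"linear":[0,0.2,0],"roll":0},
])

```text
time: 17.15
position: [527.2, 58.0, 83.1]
orientation: [0.0, -0.019, 1.0, -0.001]
force: [1.4, -7.8, 5.4]
width: 27.4
finger_force: 39.7
```

Emit:
carry_out([
  {"linear":[0,0.1,0],"roll":0},
  {"linear":[0,0.2,0],"roll":0},
  {"linear":[0,0.2,0],"roll":0},
])

```text
time: 17.52
position: [527.2, 58.7, 83.1]
orientation: [0.0, -0.019, 1.0, -0.002]
force: [3.0, -13.8, 4.7]
width: 28.2
finger_force: 39.9
```

Emit:
carry_out([
  {"linear":[0,0.1,0],"roll":0},
  {"linear":[0,0.2,0],"roll":0},
  {"linear":[0,0.2,0],"roll":0},
])

```text
time: 17.9
position: [527.1, 60.9, 83.1]
orientation: [0.0, -0.019, 1.0, -0.002]
force: [2.3, -10.7, 4.3]
width: 27.5
finger_force: 39.8
```

Emit:
carry_out([
  {"linear":[0,0.1,0],"roll":0},
  {"linear":[0,0.2,0],"roll":0},
  {"linear":[0,0.2,0],"roll":0},
])

```text
time: 18.27
position: [527.0, 64.8, 83.1]
orientation: [0.001, -0.019, 1.0, -0.0]
force: [-0.8, -3.3, 5.3]
width: 27.6
finger_force: 39.8
```

Emit:
carry_out([
  {"linear":[0,0.1,0],"roll":0},
  {"linear":[0,0.1,0],"roll":0},
  {"linear":[0,0.1,0],"roll":0},
])

```text
time: 18.65
position: [527.0, 66.2, 83.1]
orientation: [0.001, -0.019, 1.0, -0.0]
force: [-0.8, -2.5, 5.9]
width: 28.0
finger_force: 39.8
```

Emit:
carry_out([
  {"linear":[0,0.1,0],"roll":0},
  {"linear":[0,0.1,0],"roll":0},
  {"linear":[0,0.1,0],"roll":0},
])

```text
time: 19.02
position: [526.9, 67.6, 83.1]
orientation: [0.001, -0.019, 1.0, 0.0]
force: [-1.3, -0.5, 5.2]
width: 27.7
finger_force: 39.8
```

Emit:
carry_out([
  {"linear":[0,0.1,0],"roll":0},
  {"linear":[0,0.1,0],"roll":0},
  {"linear":[0,0.1,0],"roll":0},
])

```text
time: 19.4
position: [526.9, 68.9, 83.1]
orientation: [0.001, -0.019, 1.0, 0.0]
force: [-1.1, 0.5, 6.3]
width: 28.1
finger_force: 39.8
```

Run:
```python
from h import *
go(529.8-3.6,-31+99,81,-177.8)
cv2.imwrite("pics/n1.png",cv2.resize(manip.snapshot("scene")[190:260,370:450,::-1],None,fx=8,fy=8,interpolation=cv2.INTER_CUBIC))
```

```text
at [526.9  68.9  83.1] yaw -177.8 j [ 0.44  0.39 -0.42  0.   -0.77 -1.97] F [-1.1  0.5  6.3] w 28.1 ff 39.8 t 19.4
linear cm [ 0.07 -0.08  0.21] roll -0.0
```

View pics/n1.png

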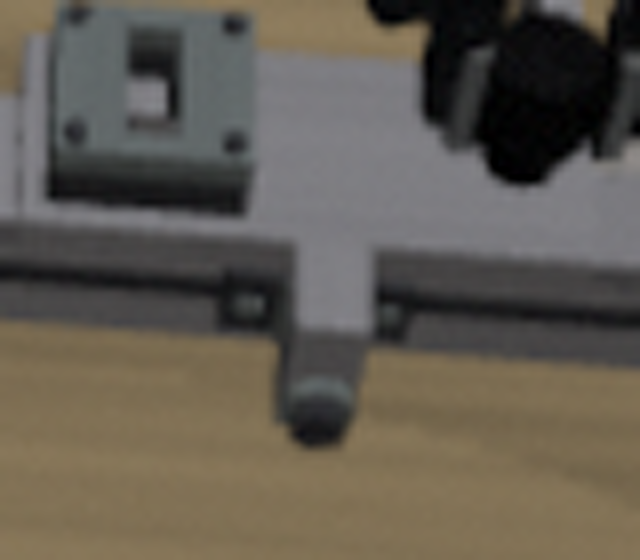

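Emit:
carry_out([
  {"linear":[0,0.1,0],"roll":0},
  {"linear":[0,0.1,0],"roll":0},
  {"linear":[0,0.1,0],"roll":0},
])

```text
time: 19.82
position: [526.8, 69.4, 83.1]
orientation: [0.001, -0.019, 1.0, -0.0]
force: [-0.7, -1.6, 5.2]
width: 27.7
finger_force: 39.8
```

Emit:
carry_out([
  {"linear":[0,0.1,0],"roll":0},
  {"linear":[0,0.1,0],"roll":0},
  {"linear":[0,0.1,0],"roll":0},
])

```text
time: 20.2
position: [526.8, 69.7, 83.0]
orientation: [0.001, -0.019, 1.0, -0.001]
force: [1.0, -3.7, 5.5]
width: 28.4
finger_force: 39.8
```

Resistance is rising again, so the ball is in the notch with its centre at about y = 69. I'll take off the extra push.

Emit:
carry_out([
  {"linear":[0,-0.1,0],"roll":0},
  {"linear":[0,-0.13,0],"roll":0},
  {"linear":[0,-0.13,0],"roll":0},
  {"linear":[0,-0.13,0],"roll":0},
  {"linear":[0,-0.13,0],"roll":0},
])

```text
time: 20.82
position: [526.9, 69.5, 83.1]
orientation: [0.001, -0.019, 1.0, 0.0]
force: [-0.9, 0.9, 6.4]
width: 27.9
finger_force: 39.8
```

Run:
```python
from h import *
go(526.9,69.2,83,-177.8)
a=manip.snapshot("scene");g=a[150:250,155:255].max(2)
m=(g<40).astype(np.uint8);n,l,st,ce=cv2.connectedComponentsWithStats(m);k=1+st[1:,4].argmax();print("bar px",ce[k]+[155,150],st[k])
```

```text
at [526.9  69.5  83.1] yaw -177.8 j [ 0.44  0.39 -0.42  0.   -0.77 -1.97] F [-0.9  0.9  6.4] w 27.9 ff 39.8 t 20.825
linear cm [-0.   -0.03  0.01] roll -0.0
bar px [200.25945946 174.04864865] [ 33  19  25  11 185]
```

```bash
python3 -c "
from plant import manip
print(manip.close_job())"
```

```text
the job is handed in; nothing more can be done
None
```

The job is handed in; the verdict was not shown. The pin is in the tray, the stop sits in the notch at about 99 to 100 mm of travel, judged by feel, and the gripper is still holding the knob at about 40 N.

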